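# Refit a pointer knob on its keyed shaft and set it to the mark

## Task

The black pointer knob has come off the small aluminium load box. Put it back on the upright shaft: press it down gently (never hard) and turn it slowly until its slot finds the drive key and it drops fully home, underside flush on the panel. Then turn it so that the shaft goes with it until the pointer is at the orange mark, let go of it, and leave the multimeter and the tape roll where they are.

Things in the scene. Friction and masses are not known exactly. Their poses are not given: they have to be found in the camera images.
- knob_centre (a point): Centre of the loose black bar knob, half-way up (23 mm above its underside); it stands on its open end. Body 44 mm (its x) by 26 mm (its y) by 46 mm high (z, up), with two flat parallel sides 26 mm apart to grip. An 8 mm wide nose stands out 6 mm at the +x end (tip 28 mm from the axis); a white line on top runs from the middle to the nose: x is the pointer direction. 60 g.
- socket_mouth (a point): Middle of the knob's underside (z up, x the pointer direction), where its socket opens downward. The blind socket is 36 mm deep: a 15 mm square bore round the knob's axis, and a slot 8.4 mm wide running from the bore towards the nose and ending 16.5 mm from the axis. The slot goes down over the drive key only when it points along the key to within about 0.06 rad.
- load_box: Aluminium box, 100 mm (x) by 130 mm (y) by 45 mm high, held on an 8 mm foam pad that gives 1 mm per 3 N of press, 6 mm at most. Terminals on its -x face, the upright shaft in the middle of its top panel. Origin under its middle, z up. More than 20 N between the knob and this box or its shaft is too hard. Knob home: underside on the panel, knob centre 23 mm above point shaft_foot.
- shaft_foot (a point): Where the shaft's axis meets the top panel of the load box, 53 mm above the table; axes as the box's. The steel shaft is 12 mm thick. A brass drive key, 6.4 mm wide, 6 mm high, flat on top, sticks out level from one side of it, to 15 mm from the axis, its middle 9 mm above this point: a knob whose slot is not over the key rests on it, underside about 12 mm above the panel.
- shaft_top (a point): Domed end of the shaft, 30 mm above the panel; axes as the box's (they do not turn with the shaft). The key's direction is not measured: at the start it lies between 0.5 rad clockwise and 0.9 rad counter-clockwise (seen from above) of the box's x. The shaft is stiff to turn (0.08 N m) and stays where left: a knob pressed on the key with about 5 N slides over it without turning it.
- mark: Orange mark painted on the panel of the load box, 32 to 45 mm from the shaft axis. This frame's origin is on the shaft axis at the panel and its x axis points from the shaft towards the mark (1.0 rad clockwise of the box's x): the knob is set when its x points the same way, to within about 8 degrees.
- multimeter: Yellow and black hand multimeter, 154 x 78 x 42 mm, lying on the table; origin under its middle. Leave alone.
- tape: Amber tape roll, 51 mm across, 19 mm high, lying on the table. Leave alone.
Mind the look-alikes: they are no part of the job. Of the things that look like the part that bears knob_centre, the smaller one is meant.

How it is judged:
By the outcome, as a careful person would: the job done as asked, in the order asked, and still so for the second after the job is handed in, with the robot touching nothing.
It also fails if it takes over 54 s, if anything falls off the work surface, if the arm or the gripper's body presses on something with over 40 N, if the wrist force passes 120 N, or if a joint passes its speed limit or range.

## Robot

A 6-joint arm with a two-finger parallel gripper is mounted at the origin on a cart in front of the work surface, level with it; the furniture and walls round the work are solid. World frame = base frame: x ahead of the robot, y to its left, z up, the work surface at z = 0. Lengths are in m, angles in rad, forces in N, time in s.
With the tool pointing down it reaches from about 0.375 to 0.925 m from the base axis. Payload 5.7 kg.
Tool frame: the origin (TCP) lies at the very end of the fingers, on their centre line; the grasp point (between the pads) lies 19 mm behind it; z points along the fingers, y is the line along which they close (so a half turn about z gives the same grasp; the last joint's range is limited). The gripper opens to 85 mm and grips with 20 to 120 N. Pads are 22 mm wide; open, the fingers measure 114 mm over their backs; the gripper's body (76 mm by 85 mm) begins 54 mm behind the grasp point. The pads swing forward as they close: fully open they stand 13 mm farther back than shut.
Start: joints at [-1.421, 0.359, 1.51, -0, 1.272, -0.115], TCP at [0.157, -0.579, 0.201] pointing down, gripper open.
Joint ranges: [-2.97, 2.97], [-1.01, 2.36], [0.21, 2.38], [-0.96, 4.11], [0.2, 2.71], [-2.98, 2.98]. Speed limits (rad/s): [2.39, 2.39, 3.14, 3.14, 3.14, 3.14].

## Interface

Orientations are given as [roll, pitch, yaw] about the fixed x, y, z axes, in that order (R = Rz(yaw) Ry(pitch) Rx(roll)).
In Python, from cell import arm, grab_frame, calibration, ticket gives the robot as it stands.
- The arm moves only by the tool carry_out, never from a script. Its argument "plan" is a list of rows, each a list of 7 numbers: the shift along the tool's x, y, z each as a share of 0.2 m, from -1 to 1, then the turn, a rotation vector about the tool's x, y, z each as a share of 45 degrees, from -1 to 1, then the closure, from -1 (fully open) to 1 (shut), so that 0 is half open. In form: [[dx, dy, dz, rx, ry, rz, grip], ...]. A call has 1 to 10 rows; each row is the pose to reach, as a shift and turn from the pose commanded when the call began, along the tool's axes at that moment; what a row does not reach only later rows make up. A row lasts 1/12 s, in which the tool goes at most 41.7 mm and 7.16 degrees, less where a joint would pass 70% of its speed; a pose out of reach is approached as far as the arm can. A call with a number of a shift or a turn outside -1 to 1 is refused whole. A call with a gripper value outside its range is refused whole. The fingers move at their own pace and stop on an object; the grip force is fixed at half the most. Time passes only in rows, so rows that repeat a pose let the fingers close. It gives the time, the measured TCP pose, the force, the opening and the grip force at its end, in the units of the state.
- arm.sense(): the state, without advancing time (a new reading comes with each control period).
- grab_frame(name): name is "scene" or "top" or "wrist"; returns (picture, depth): 400x640x3 uint8, red, green, blue; 400x640 float32, m along the optical axis (not along the pixel's ray), 0 where there is no reading.
- calibration(name): a dict with "mtx" (3x3 intrinsics, pixels), "k1" (the pictures are not rectified: a ray, as slopes to the right and down, at radius r is drawn at 1 + k1 r^2 times it, then the intrinsics apply), "world_from_camera" (4x4, takes a point from camera to world coordinates). Camera axes: x right, y up, looking along -z (the intrinsics and any distortion apply to the point x, -y, -z); pixel columns grow to the right and rows downward; lengths in m; the calibration is good to about 2 mm. A picture is of the moment at which its call begins: read the wrist's pose just before it. calibration takes no time and is no camera call; for the wrist camera it gives the pose at the moment of the call.
- ticket.finish_job(): hands the job in; it is judged then, once.
The state is a dict: "time": time; "qpos": joint angles; "qd": joint speeds; "joint_torque": joint torques, N m; "tool_pos": TCP position; "ee_rot": TCP orientation; "contact_force": force on the tool from outside, world axes, zero at the start; "torque": the same for the moment, N m; "width": opening from 0.0 (shut) to 1.0 (fully open); "grasp_force": force on a finger pad.
Only numpy, scipy, OpenCV 4.12 (cv2) and the standard library are available. Lean on these libraries where they do the work, as an engineer would, in place of code of your own. Each camera call takes 0.05 s, during which the arm holds its last target. There are 200 camera calls.

## Working session

There is one attempt and no reset: what is moved stays moved. The work goes in short steps, Python scripts to look and compute and a tool call to move; the robot and the scene stay as the last step left them, time stands still between calls to the robot, and variables do not carry over. Pictures are saved under pics/ and viewed, at most 10 in all, crops included, and the job is handed in when it is done.

Besides the shell and the picture viewer there is one more tool, called after ">>>" as a command line: name --pt "numbers of a row" for each row, then --argument value for the rest. carry_out: Moves the arm, as the interface text tells. Shift numbers are shares of 0.2 m and turn numbers shares of 45 degrees, none past 1 either way. Its arguments: {"type":"object","properties":{"plan":{"type":"array"}},"required":["plan"]}

```bash
mkdir -p pics; cat > h.py <<'E'
import numpy as np, cv2
from cell import arm, grab_frame, calibration, ticket
def pts(cal, dep):
    h,w=dep.shape; v,u=np.mgrid[0:h,0:w].astype(np.float32)
    p=ray(cal,np.stack([u.ravel(),v.ravel()],1)).reshape(h,w,2)
    c=np.stack([p[...,0]*dep,-p[...,1]*dep,-dep],-1)
    T=np.array(cal["world_from_camera"]); return c@T[:3,:3].T+T[:3,3]
def ray(cal,uv):
    D=np.array([cal["k1"],0,0,0],float)
    return cv2.undistortPoints(np.asarray(uv,np.float64).reshape(-1,1,2),np.array(cal["mtx"],float),D).reshape(-1,2)
def onplane(cal,uv,z):
    s=ray(cal,uv); T=np.array(cal["world_from_camera"])
    d=np.c_[s[:,0],-s[:,1],-np.ones(len(s))]@T[:3,:3].T
    return T[:3,3]+d*((z-T[2,3])/d[:,2])[:,None]
E
python3 - <<'E'
from h import *
s=arm.sense(); print(s)
ims=[]
for n in ("top","scene"):
    c=calibration(n); p,d=grab_frame(n); np.savez(f"{n}0.npz",p=p,d=d,**c); cv2.imwrite(f"pics/{n}0.png",p[...,::-1])
    print(n,c)
E
```

```text
{'time': 0.0, 'qpos': array([-1.42110476e+00,  3.59530884e-01,  1.51146686e+00,  9.91594303e-06,
        1.27248426e+00, -1.15135338e-01]), 'qd': array([ 0.00065729, -0.00146477,  0.00066179,  0.00090443, -0.00066456,
        0.00056456]), 'joint_torque': array([ 1.77915041e-03, -5.27617550e+01, -2.78620863e+01,  1.58646685e-04,
        1.36230252e-02,  4.05540220e-06]), 'tool_pos': array([ 0.15690837, -0.57834127,  0.20002513]), 'ee_rot': array([-3.13971690e+00, -2.26459911e-04,  2.64823771e-01]), 'contact_force': array([-0.53228557,  0.59460761,  0.03601065]), 'torque': array([-0.05359999, -0.04231904,  0.01911863]), 'grasp_force': 0.0, 'width': 1.0014650401742191}
top {'mtx': array([[414.09522496,   0.        , 313.38160655],
       [  0.        , 414.09522496, 206.36066849],
       [  0.        ,   0.        ,   1.        ]]), 'k1': -0.03955326997645315, 'world_from_camera': array([[ 1.60516450e-03,  9.90152438e-01, -1.39984190e-01,
         3.68860202e-01],
       [-9.99998342e-01,  1.70978416e-03,  6.27107373e-04,
         3.13252996e-01],
       [ 8.60274645e-04,  1.39982951e-01,  9.90153540e-01,
         1.04446451e+00],
       [ 0.00000000e+00,  0.00000000e+00,  0.00000000e+00,
         1.00000000e+00]])}
scene {'mtx': array([[370.52451547,   0.        , 317.93400622],
       [  0.        , 370.52451547, 197.24839324],
       [  0.        ,   0.        ,   1.        ]]), 'k1': 0.02925921024829288, 'world_from_camera': array([[-0.96463664, -0.22146315,  0.14293434,  0.62963291],
       [ 0.2629928 , -0.77239602,  0.57813422,  0.77990762],
       [-0.01763351,  0.59528015,  0.80332471,  0.75636522],
       [ 0.        ,  0.        ,  0.        ,  1.        ]])}
```

View pics/top0.png

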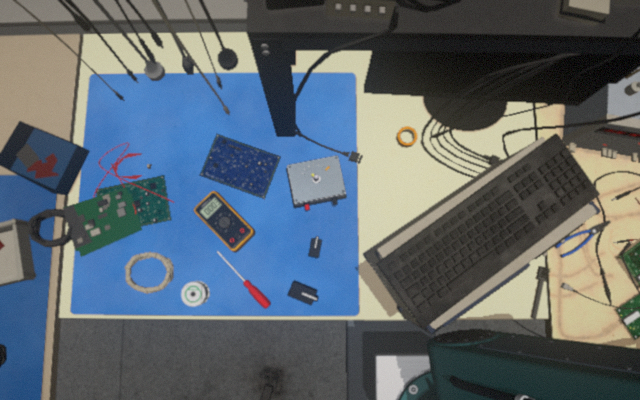

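View pics/scene0.png

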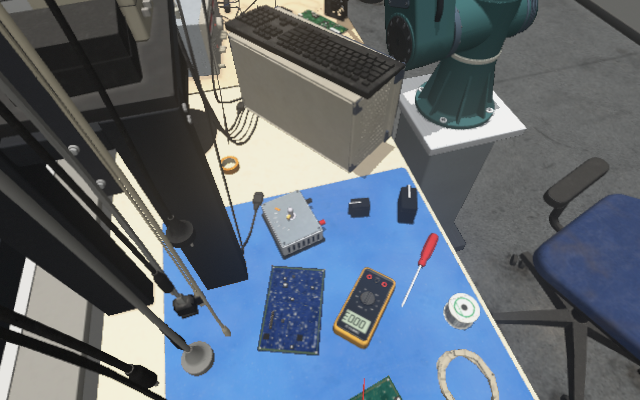

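Candidates in the top view: the small black knob at (316,246) and a larger black one at (303,292). The smaller one fits the description, and the load box is at (316,181). Next, a close crop and measurements.

```bash
python3 - <<'E'
from h import *
np.set_printoptions(precision=4,suppress=True)
z=np.load("top0.npz"); P=pts(z,z["d"]); np.save("P.npy",P)
c=z["p"][140:310,265:365,::-1]; a=cv2.resize(c,None,fx=3.5,fy=3.5,interpolation=cv2.INTER_CUBIC)
zs=np.load("scene0.npz"); b=cv2.resize(zs["p"][170:265,250:430,::-1],(430,227),interpolation=cv2.INTER_CUBIC)
o=np.zeros((595,790,3),np.uint8); o[:a.shape[0],:350]=a; o[:227,355:785]=b; cv2.imwrite("pics/crop.png",o)
for n,(u,v) in dict(knob=(316,246),big=(303,292),box=(330,190),kbd=(480,230),case=(380,265),col=(285,110),colL=(270,60),meter=(225,220),tape=(405,136),monitor=(480,80),rob=(350,60)).items(): print(n,P[v,u])
# tall map
for x0 in np.arange(0,0.9,.1):
    print(round(x0,1),[int(1000*np.max(P[...,2][(abs(P[...,0]-x0-.05)<.05)&(abs(P[...,1]-y-.05)<.05)&(z["d"]>0)],initial=-1)) for y in np.arange(-.7,.8,.1)])
for nm,(u0,u1,v0,v1),h in (("knob",(302,332,228,264),.03),("big",(284,324,276,308),.03),("box",(280,352,148,212),.04)):
    Q=P[v0:v1,u0:u1].reshape(-1,3); Q=Q[Q[:,2]>h]; print(nm,len(Q),np.median(Q[:,2]),cv2.minAreaRect((Q[:,:2]*1000).astype(np.float32)))
E
```

```text
knob [0.4138 0.3062 0.0453]
big [0.306  0.3365 0.0617]
box [0.5491 0.2723 0.0539]
kbd [ 0.4343 -0.0037  0.2649]
case [0.3687 0.1885 0.267 ]
col [0.7006 0.3745 0.1879]
colL [0.6987 0.3839 0.4135]
meter [0.477  0.5287 0.0387]
tape [ 0.7041  0.0722 -0.0034]
monitor [ 0.725  -0.0115  0.2885]
rob [ 0.9156  0.2144 -0.0006]
0.0 [-742, -738, -742, -745, -742, -642, -1000, 76, 14, -733, -738, -736, -738, -739, -737]
0.1 [-736, 8, 12, 4, 4, -476, -221, 501, 274, -740, -737, -739, -738, -739, -739]
0.2 [-1000, 11, 50, 11, 12, 510, 607, 545, 288, 6, 68, 26, 45, 46, 17]
0.3 [-1000, 23, 56, 17, 26, 247, 267, 271, 274, 46, 68, 23, 46, 46, 28]
0.4 [-1000, 23, 56, 14, 258, 267, 273, 273, 273, 47, 50, 37, 43, 32, 42]
0.5 [-1000, 56, 76, -1000, 267, 274, 273, 266, 6, 56, 82, 21, 36, 34, 44]
0.6 [-1000, 65, 187, 278, 209, 538, 494, 495, 495, 558, 495, 494, 25, 15, 23]
0.7 [-1000, -1000, 207, 291, 453, 526, 528, 497, 542, 555, 521, 509, 513, 508, 495]
0.8 [-1000, -1000, 184, -1000, -1, -1000, 14, 261, 255, 6, 76, 401, 7, 6, 7]
knob 206 0.044860568839822146 ((403.81854248046875, 309.9615478515625), (25.84213638305664, 69.96031951904297), 79.63636016845703)
big 468 0.06357032713045546 ((326.0525817871094, 325.5779724121094), (69.5682373046875, 88.67542266845703), 68.38818359375)
box 2126 0.051748060150006325 ((502.8136291503906, 291.2196044921875), (253.54345703125, 130.4438018798828), 11.618127822875977)
```

View pics/crop.png

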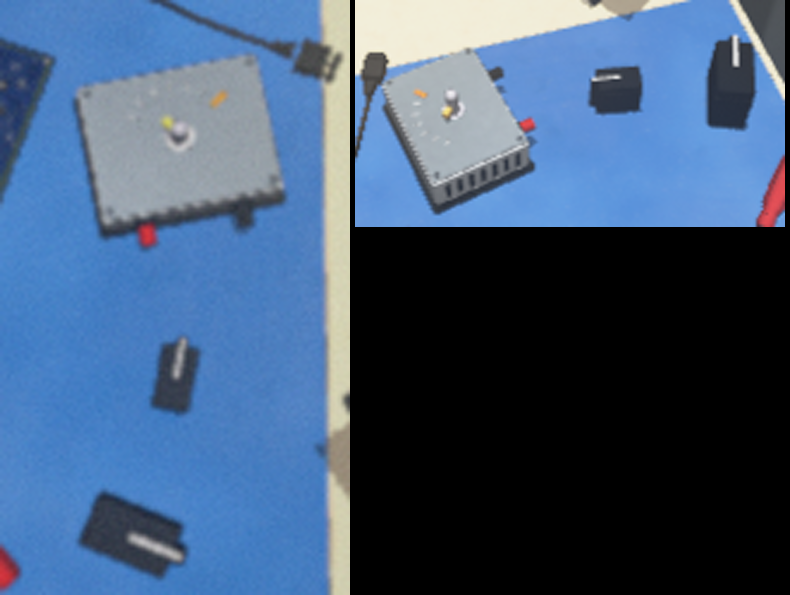

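The crop confirms it. The small knob (top ≈ (315,247)) has its white line pointing image-up, so roughly +x. The key points up-left of the shaft at ≈ (313,175), and the orange mark is at ≈ (328,168). Next I fly over the case (0.27 m high) for a wrist view.

```bash
cat >> h.py <<'E'
from scipy.spatial.transform import Rotation as R
def rel(p0,yaw0,p,yaw):
    d=R.from_euler('xyz',[np.pi,0,yaw0]).inv().apply(np.array(p)-p0)/.2
    t=-((yaw-yaw0+np.pi)%(2*np.pi)-np.pi)/(np.pi/4)
    return np.round(np.r_[d,0,0,t],4)
E
python3 - <<'E'
from h import *
W=[((.157,-.579,.2),.265),((.157,-.579,.38),.265),((.31,-.43,.4),1.04),((.43,-.25,.4),1.8),((.48,-.06,.4),2.5),((.46,.13,.38),2.97),((.42,.28,.31),2.97)]
for a,b in zip(W,W[1:]): print(rel(*a,*b).tolist())
E
```

```text
[-0.0, 0.0, -0.9, 0.0, 0.0, -0.0]
[0.9334, -0.5186, -0.1, 0.0, 0.0, -0.9868]
[1.0799, 0.0618, 0.0, 0.0, 0.0, -0.9677]
[0.8684, 0.4593, 0.0, 0.0, 0.0, -0.8913]
[0.6487, 0.7012, 0.1, 0.0, 0.0, -0.5984]
[0.3251, 0.7048, 0.35, 0.0, 0.0, -0.0]
```

>>> carry_out --pt "0 0 -0.9 0 0 0 -1" --pt "0 0 -0.9 0 0 0 -1" --pt "0 0 -0.9 0 0 0 -1" --pt "0 0 -0.9 0 0 0 -1" --pt "0 0 -0.9 0 0 0 -1"

```text
time: 0.52
tool_pos: [0.1574, -0.5813, 0.3878]
ee_rot: [3.132, 0.001, 0.265]
contact_force: [-0.4, -1.7, 1.0]
width: 1.0
grasp_force: 0.0
```

>>> carry_out --pt "0.93 -0.52 -0.1 0 0 -0.98 -1" --pt "0.93 -0.52 -0.1 0 0 -0.98 -1" --pt "0.93 -0.52 -0.1 0 0 -0.98 -1" --pt "0.93 -0.52 -0.1 0 0 -0.98 -1" --pt "0.93 -0.52 -0.1 0 0 -0.98 -1" --pt "0.93 -0.52 -0.1 0 0 -0.98 -1" --pt "0.93 -0.52 -0.1 0 0 -0.98 -1"

```text
time: 1.1
tool_pos: [0.3111, -0.4279, 0.4012]
ee_rot: [3.141, -0.0, 1.043]
contact_force: [0.1, -0.8, -0.1]
width: 1.0
grasp_force: 0.0
```

>>> carry_out --pt "1 0.06 0 0 0 -0.97 -1" --pt "1 0.06 0 0 0 -0.97 -1" --pt "1 0.06 0 0 0 -0.97 -1" --pt "1 0.06 0 0 0 -0.97 -1" --pt "1 0.06 0 0 0 -0.97 -1" --pt "1 0.06 0 0 0 -0.97 -1" --pt "1 0.06 0 0 0 -0.97 -1"

```text
time: 1.68
tool_pos: [0.4221, -0.2637, 0.4004]
ee_rot: [-3.141, -0.0, 1.8]
contact_force: [-0.5, -0.8, -0.5]
width: 0.996
grasp_force: 0.0
```

>>> carry_out --pt "0.87 0.46 0 0 0 -0.89 -1" --pt "0.87 0.46 0 0 0 -0.89 -1" --pt "0.87 0.46 0 0 0 -0.89 -1" --pt "0.87 0.46 0 0 0 -0.89 -1" --pt "0.87 0.46 0 0 0 -0.89 -1" --pt "0.87 0.46 0 0 0 -0.89 -1" --pt "0.87 0.46 0 0 0 -0.89 -1"

```text
time: 2.27
tool_pos: [0.4726, -0.0743, 0.4005]
ee_rot: [-3.141, -0.0, 2.494]
contact_force: [0.4, 0.1, -0.8]
width: 1.002
grasp_force: 0.0
```

>>> carry_out --pt "0.65 0.7 0.1 0 0 -0.6 -1" --pt "0.65 0.7 0.1 0 0 -0.6 -1" --pt "0.65 0.7 0.1 0 0 -0.6 -1" --pt "0.65 0.7 0.1 0 0 -0.6 -1" --pt "0.65 0.7 0.1 0 0 -0.6 -1" --pt "0.65 0.7 0.1 0 0 -0.6 -1"

```text
time: 2.77
tool_pos: [0.4525, 0.1179, 0.38]
ee_rot: [3.141, -0.002, 2.962]
contact_force: [0.3, -0.3, -0.6]
width: 1.001
grasp_force: 0.0
```

>>> carry_out --pt "0.32 0.7 0.35 0 0 0 -1" --pt "0.32 0.7 0.35 0 0 0 -1" --pt "0.32 0.7 0.35 0 0 0 -1" --pt "0.32 0.7 0.35 0 0 0 -1" --pt "0.32 0.7 0.35 0 0 0 -1" --pt "0.32 0.7 0.35 0 0 0 -1"

```text
time: 3.27
tool_pos: [0.4144, 0.2641, 0.3095]
ee_rot: [-3.139, -0.002, 2.963]
contact_force: [0.3, -1.0, 0.1]
width: 0.999
grasp_force: 0.0
```

```bash
python3 - <<'E'
from h import *
s=arm.sense(); c=calibration("wrist"); p,d=grab_frame("wrist"); np.savez("w1.npz",p=p,d=d,**c); cv2.imwrite("pics/w1.png",p[...,::-1])
print(s["qpos"],s["tool_pos"],s["ee_rot"],c)
E
```

```text
[ 4.27563320e-01  1.14707273e-01  1.57065766e+00 -9.23333303e-04
  1.45940646e+00 -9.64368532e-01] [0.41437352 0.26412927 0.30945348] [-3.13902722e+00 -2.08918291e-03  2.96282960e+00] {'mtx': array([[311.42073415,   0.        , 323.5172509 ],
       [  0.        , 311.42073415, 196.62203808],
       [  0.        ,   0.        ,   1.        ]]), 'k1': -0.05335542854108023, 'world_from_camera': array([[ 0.17811163, -0.93356991, -0.31100396,  0.33416467],
       [ 0.98400627,  0.16807805,  0.0590036 ,  0.2786514 ],
       [-0.00281105, -0.31653908,  0.94857531,  0.48226847],
       [ 0.        ,  0.        ,  0.        ,  1.        ]])}
```

View pics/w1.png

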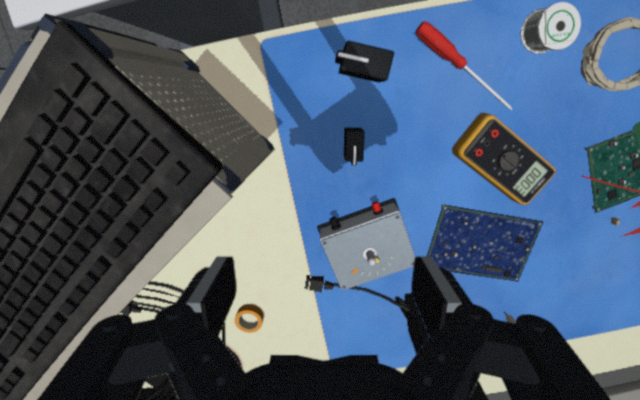

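The wrist view shows the knob at (354,145) with its line pointing down the image, the shaft at (371,257), the key just below and right of it, and the mark at (354,271). Now I measure from this view and the top view.

```bash
python3 - <<'E'
from h import *
np.set_printoptions(precision=4,suppress=True)
def meas(f,kb,bb):
    z=np.load(f); p=z["p"]; hsv=cv2.cvtColor(p,cv2.COLOR_RGB2HSV); P=pts(z,z["d"])
    def px(m,box):
        u0,u1,v0,v1=box; mm=np.zeros_like(m); mm[v0:v1,u0:u1]=m[v0:v1,u0:u1]; return np.argwhere(mm)[:,::-1].astype(float)
    # knob: dark pixels near top height
    top=(abs(P[...,2]-.045)<.006)
    k=px(top,kb); X=onplane(z,k,.046)[:,:2]; print(f,"knob n",len(k),"mean",X.mean(0),cv2.minAreaRect((X*1000).astype(np.float32)), "medz",np.median(P[...,2][top&(np.arange(640)[None]>kb[0])&(np.arange(640)[None]<kb[1])&(np.arange(400)[:,None]<kb[3])&(np.arange(400)[:,None]>kb[2])]))
    w=px((hsv[...,1]<60)&(hsv[...,2]>110),kb); Y=onplane(z,w,.046)[:,:2]; c=Y.mean(0); U=np.linalg.svd(Y-c)[2][0]; print("line",len(w),c,"dir",np.arctan2(*U[::-1]),Y[np.argmax(Y@U)],Y[np.argmin(Y@U)])
    b=px(abs(P[...,2]-.053)<.008,bb); B=onplane(z,b,.053)[:,:2]; h=cv2.convexHull((B*1000).astype(np.float32)); print("box",len(b),cv2.minAreaRect(h))
    o=px((hsv[...,0]<22)&(hsv[...,0]>8)&(hsv[...,1]>110),bb); O=onplane(z,o,.053)[:,:2]; print("orange",len(o),O.mean(0) if len(o) else 0)
    y=px((hsv[...,0]>=22)&(hsv[...,0]<38)&(hsv[...,1]>80),bb); Yk=onplane(z,y,.065)[:,:2]; print("yellow",len(y),Yk.mean(0) if len(y) else 0)
    s=px(P[...,2]>.07,bb); S=P[s[:,1].astype(int),s[:,0].astype(int)]; print("shaft",len(s),S.mean(0) if len(s) else 0)
meas("w1.npz",(335,372,118,175),(318,418,195,292))
meas("top0.npz",(302,332,228,264),(284,350,150,212))
p=np.load("w1.npz")["p"][100:300,310:430,::-1]; a=cv2.resize(p,None,fx=3,fy=3,interpolation=cv2.INTER_CUBIC); b=cv2.resize(p[125:190,20:100],None,fx=5,fy=5,interpolation=cv2.INTER_CUBIC)
o=np.zeros((600,770,3),np.uint8); o[:600,:360]=a; o[:b.shape[0],365:365+b.shape[1]]=b; cv2.imwrite("pics/c2.png",o)
E
```

```text
w1.npz knob n 603 mean [0.4108 0.3077] ((412.4012756347656, 307.2612609863281), (26.180692672729492, 49.171207427978516), 78.7878189086914) medz 0.04544035245423195
line 42 [0.4249 0.3054] dir -0.17913996609045635 [0.4363 0.3017] [0.4113 0.3083]
box 4644 ((574.8375854492188, 305.40130615234375), (102.38256072998047, 128.31365966796875), 11.266752243041992)
orange 20 [0.6087 0.2924]
yellow 14 [0.5847 0.3142]
shaft 323 [0.4393 0.301  0.3191]
top0.npz knob n 204 mean [0.4113 0.3085] ((413.3708190917969, 308.2016906738281), (25.752138137817383, 49.76028823852539), 79.63074493408203) medz 0.044860568839822146
line 27 [0.4231 0.3069] dir 2.934346314397604 [0.4114 0.311 ] [0.4354 0.3038]
box 2041 ((575.9453735351562, 306.5785217285156), (99.34066009521484, 128.8661651611328), 11.233223915100098)
orange 6 [0.6045 0.2794]
yellow 4 [0.5851 0.3149]
shaft 34 [0.5033 0.3087 0.4197]
```

View pics/c2.png

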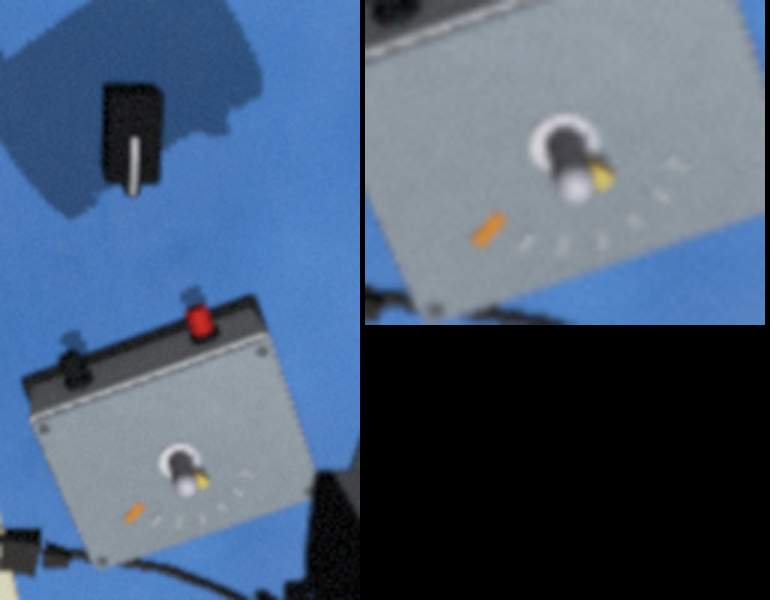

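```bash
python3 - <<'E'
from h import *
np.set_printoptions(precision=4,suppress=True)
w=np.load("w1.npz");t=np.load("top0.npz")
c=np.array([.5755,.306])
for n,z,uv,h in (("ring",w,(370,253.6),.053),("dome",w,(372,262.4),.083),("key",w,(377.4,261),.065),("mark",w,(354.6,271),.053),("dome t",t,(316.4,177.7),.083),("key t",t,(312.7,174.9),.065),("mark t",t,(327.9,168),.053)):
    q=onplane(z,[uv],h)[0,:2]; d=q-c; print(n,q,np.hypot(*d),np.arctan2(d[1],d[0]))
p0=(.4144,.2641,.3095)
print(rel(p0,2.963,(.41,.308,.15),2.95),rel((.41,.308,.15),2.95,(.41,.308,.014),2.95))
E
```

```text
ring [0.5794 0.3063] 0.00392680684067844 0.08682193217897641
dome [0.5772 0.3054] 0.001769836800743656 -0.3343798109458488
key [0.5872 0.315 ] 0.014788275415489941 0.6577611347677472
mark [0.6059 0.2783] 0.041131700724108156 -0.7390024609171859
dome t [0.5734 0.3056] 0.00217539901191113 -2.9589173870493752
key t [0.5841 0.3144] 0.01200430231157804 0.7752963006017597
mark t [0.6041 0.2772] 0.04056522009544172 -0.7898162706710937
[0.0606 0.2121 0.7975 0.     0.     0.0166] [ 0.   -0.    0.68  0.    0.   -0.  ]
```

>>> carry_out --pt "0.06 0.21 0.8 0 0 0.016 -1" --pt "0.06 0.21 0.8 0 0 0.016 -1" --pt "0.06 0.21 0.8 0 0 0.016 -1" --pt "0.06 0.21 0.8 0 0 0.016 -1" --pt "0.06 0.21 0.8 0 0 0.016 -1" --pt "0.06 0.21 0.8 0 0 0.016 -1" --pt "0.06 0.21 0.8 0 0 0.016 -1"

```text
time: 3.9
tool_pos: [0.4124, 0.3076, 0.153]
ee_rot: [3.14, 0.002, 2.951]
contact_force: [-0.6, 0.9, -0.9]
width: 0.999
grasp_force: 0.0
```

```bash
python3 - <<'E'
from h import *
np.set_printoptions(precision=4,suppress=True)
s=arm.sense();print(s["tool_pos"],s["ee_rot"],s["contact_force"],rel(s["tool_pos"],s["ee_rot"][2],(.41,.3083,.013),2.952))
E
```

```text
[0.4124 0.3076 0.153 ] [3.1404 0.0025 2.9511] [-0.5556  0.9135 -0.8607] [ 0.0126  0.0014  0.7001  0.      0.     -0.0011]
```

>>> carry_out --pt "0.012 0.002 0.3 0 0 0 -1" --pt "0.012 0.002 0.5 0 0 0 -1" --pt "0.012 0.002 0.6 0 0 0 -1" --pt "0.012 0.002 0.69 0 0 0 -1" --pt "0.012 0.002 0.69 0 0 0 -1" --pt "0.012 0.002 0.69 0 0 0 -1" --pt "0.012 0.002 0.69 0 0 0 -1"

```text
time: 4.48
tool_pos: [0.4107, 0.3103, 0.0157]
ee_rot: [3.138, 0.004, 2.953]
contact_force: [1.0, -0.5, -0.7]
width: 1.0
grasp_force: 0.0
```

>>> carry_out --pt "0 0 0 0 0 0 1" --pt "0 0 0 0 0 0 1" --pt "0 0 0 0 0 0 1" --pt "0 0 0 0 0 0 1" --pt "0 0 0 0 0 0 1" --pt "0 0 0 0 0 0 1" --pt "0 0 0 0 0 0 1" --pt "0 0 0 0 0 0 1"

```text
time: 5.15
tool_pos: [0.4079, 0.3094, 0.0137]
ee_rot: [3.141, 0.001, 2.954]
contact_force: [-1.8, -1.2, 9.0]
width: 0.264
grasp_force: 58.4
```

>>> carry_out --pt "0 0 -0.15 0 0 0 1" --pt "0 0 -0.35 0 0 0 1" --pt "0 0 -0.55 0 0 0 1" --pt "0 0 -0.65 0 0 0 1" --pt "0 0 -0.65 0 0 0 1" --pt "0 0 -0.65 0 0 0 1"

```text
time: 5.65
tool_pos: [0.4084, 0.3098, 0.1441]
ee_rot: [3.14, 0.002, 2.954]
contact_force: [0.1, 0.0, -1.4]
width: 0.265
grasp_force: 58.8
```

```bash
python3 - <<'E'
from h import *
np.set_printoptions(precision=4,suppress=True)
s=arm.sense();print(s["tool_pos"],s["ee_rot"],s["contact_force"],s["torque"],s["width"])
c=calibration("wrist"); p,d=grab_frame("wrist"); np.savez("w2.npz",p=p,d=d,**c)
T=np.array(c["world_from_camera"]); print(T[:3,3])
c2=calibration("top"); p2,d2=grab_frame("top"); np.savez("t2.npz",p=p2,d=d2,**c2)
o=np.zeros((560,700,3),np.uint8); o[:400,:640]=p[...,::-1]; b=cv2.resize(p2[170:250,280:360,::-1],(160,160)); o[400:,:160]=b; cv2.imwrite("pics/w2.png",o)
print(rel(s["tool_pos"],s["ee_rot"][2],(.5745,.3045,.14),.55+np.pi))
E
```

```text
[0.4084 0.3098 0.1441] [3.1396 0.0022 2.9541] [ 0.0596  0.0448 -1.3979] [-0.0131  0.0592  0.0154] 0.2646360384685255
[0.3274 0.3244 0.3165]
[-0.8207  0.1287  0.0204  0.      0.     -0.939 ]
```

View pics/w2.png

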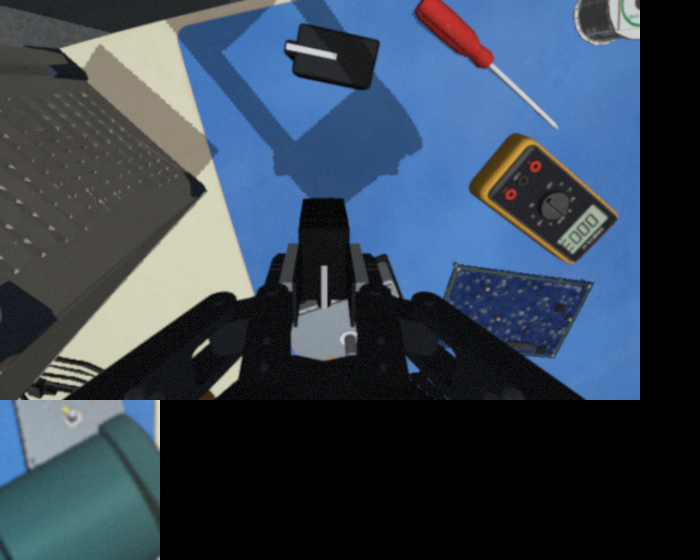

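```bash
python3 - <<'E'
from h import *
np.set_printoptions(precision=4,suppress=True)
z=np.load("w2.npz"); tcp=np.array([.4084,.3098]); yaw=2.954
ex=np.array([np.cos(yaw),np.sin(yaw)]); ey=np.array([np.sin(yaw),-np.cos(yaw)])
P=pts(z,z["d"])
hsv=cv2.cvtColor(z["p"],cv2.COLOR_RGB2HSV)
m=(hsv[...,1]<70)&(hsv[...,2]>120); m[:250]=0;m[315:]=0;m[:,:310]=0;m[:,338:]=0
uv=np.argwhere(m)[:,::-1].astype(float); print("line px",uv.min(0),uv.max(0),len(uv))
for u,v in ((324,240),(324,280)): print("z",P[v,u])
zt=.1764
X=onplane(z,uv,zt)[:,:2]-tcp; print("line tool x range",np.sort(X@ex)[[2,-3]],"y",(X@ey).mean())
col=z["p"][190:315,315].astype(int).sum(1); print(col.tolist())
D=z["d"][190:315:3,315]; print(D)
E
```

```text
line px [310. 266.] [337. 314.] 456
z [0.3967 0.3117 0.1761]
z [0.4195 0.3074 0.1764]
line tool x range [-0.0333 -0.0029] y 0.00010979275844646355
[242, 237, 251, 253, 237, 238, 235, 183, 99, 32, 16, 53, 28, 1, 31, 17, 15, 17, 35, 49, 9, 19, 23, 15, 24, 1, 35, 24, 33, 38, 30, 50, 21, 29, 15, 31, 48, 10, 47, 47, 43, 68, 55, 47, 68, 62, 67, 75, 45, 52, 65, 52, 61, 67, 46, 45, 76, 70, 63, 57, 64, 61, 64, 62, 48, 45, 61, 65, 58, 56, 74, 63, 51, 43, 10, 39, 67, 22, 63, 66, 77, 62, 50, 75, 25, 29, 42, 42, 69, 47, 54, 75, 62, 51, 62, 46, 66, 41, 59, 67, 69, 55, 63, 51, 49, 45, 55, 55, 27, 80, 167, 212, 221, 243, 287, 374, 436, 438, 360, 308, 373, 413, 447, 452, 450]
[0.3307 0.3298 0.333  0.1945 0.1876 0.1829 0.1787 0.1736 0.1691 0.1665
 0.163  0.1574 0.156  0.1537 0.1551 0.1546 0.155  0.1564 0.156  0.1578
 0.1571 0.159  0.1586 0.1589 0.1592 0.1604 0.1614 0.1615 0.1615 0.1619
 0.1636 0.1639 0.1644 0.1636 0.1661 0.167  0.1671 0.3286 0.323  0.3212
 0.3191 0.3193]
```

```bash
python3 - <<'E'
from h import *
z=np.load("w2.npz"); tcp=np.array([.4084,.3098]); yaw=2.954
ex=np.array([np.cos(yaw),np.sin(yaw)])
print((onplane(z,[(315,229.5),(315,299),(324,266),(324,308.5)],.1764)[:,:2]-tcp)@ex)
a=np.array([.5755,.3058])
for ky in (.55,):
    for off in (-.0035,-.0025): 
        y=ky+np.pi; t=a-off*np.array([np.cos(y),np.sin(y)]); print(off,t,rel(np.array([.4084,.3098,.1441]),2.954,(*t,.14),y))
E
```

```text
[ 0.01772597 -0.02331216 -0.00290511 -0.02954884]
-0.0035 [0.57251616 0.30397059] [-0.8116  0.1244  0.0205  0.      0.     -0.9391]
-0.0025 [0.57336869 0.30449328] [-0.8153  0.1278  0.0205  0.      0.     -0.9391]
```

>>> carry_out --pt "-0.2 0.03 0.02 0 0 -0.12 1" --pt "-0.4 0.06 0.02 0 0 -0.28 1" --pt "-0.6 0.1 0.02 0 0 -0.44 1" --pt "-0.75 0.12 0.02 0 0 -0.6 1" --pt "-0.815 0.127 0.02 0 0 -0.75 1" --pt "-0.815 0.127 0.02 0 0 -0.88 1" --pt "-0.815 0.127 0.02 0 0 -0.94 1" --pt "-0.815 0.127 0.02 0 0 -0.94 1" --pt "-0.815 0.127 0.02 0 0 -0.94 1"

```text
time: 6.5
tool_pos: [0.5713, 0.3033, 0.1367]
ee_rot: [3.141, -0.004, -2.593]
contact_force: [0.2, 0.2, -0.0]
width: 0.258
grasp_force: 58.9
```

```bash
python3 - <<'E'
from h import *
np.set_printoptions(precision=4,suppress=True)
c=calibration("scene"); p,d=grab_frame("scene"); s=arm.sense()
print(s["tool_pos"],s["ee_rot"],s["contact_force"],s["torque"],s["qpos"])
y=s["ee_rot"][2]; print("err to target",rel(s["tool_pos"],y,(.5734,.3045,.14),.55+np.pi))
cw=calibration("wrist"); pw,dw=grab_frame("wrist"); np.savez("w3.npz",p=pw,d=dw,**cw)
a=cv2.resize(p[130:270,230:370,::-1],(560,560),interpolation=cv2.INTER_CUBIC)
b=pw[180:400,200:430,::-1]
o=np.zeros((560,795,3),np.uint8); o[:,:560]=a; o[:220,562:792]=b; cv2.imwrite("pics/s3.png",o)
E
```

```text
[0.5714 0.3034 0.1372] [ 3.141  -0.003  -2.5926] [-0.0483 -0.2282 -0.096 ] [-0.0323 -0.0121 -0.0036] [ 0.3814  0.4849  1.471   0.0001  1.1888 -1.7383]
err to target [-0.0113 -0.0008 -0.0141  0.      0.     -0.0013]
```

View pics/s3.png

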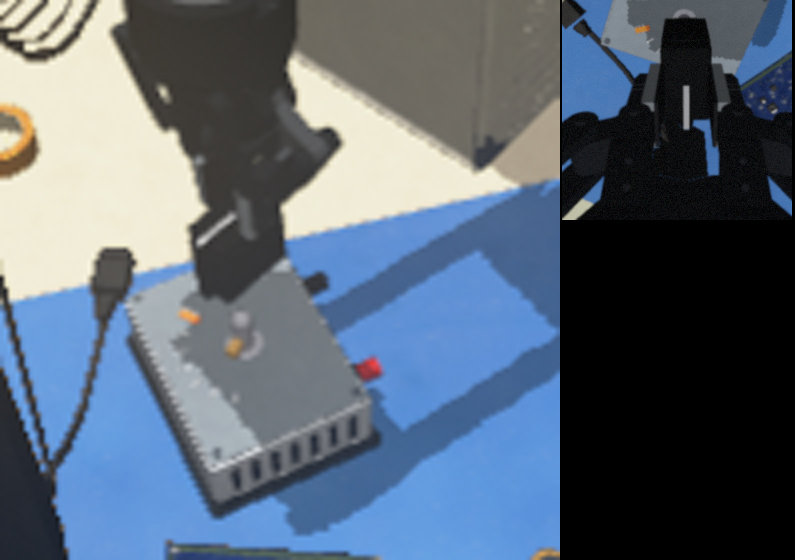

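```bash
python3 - <<'E'
from h import *
np.set_printoptions(precision=4,suppress=True)
z=np.load("scene0.npz")
f=lambda x,y:(230+x/4-.4,130+y/4-.4)
for n,q,h in (("dome",(240,319),.081),("keyend",(232,347),.065),("linestart",(236,215),.1695),("linetip",(198,245),.1695),("mark",(189,316),.053)): print(n,onplane(z,[f(*q)],h)[0])
tcp=np.array([.5714,.3034]);y=-2.5926; print("axis by tcp",tcp-.0027*np.array([np.cos(y),np.sin(y)]))
E
```

```text
dome [0.5787 0.3088 0.081 ]
keyend [0.586 0.315 0.065]
linestart [0.5733 0.3072 0.1695]
linetip [0.5957 0.3208 0.1695]
mark [0.6045 0.279  0.053 ]
axis by tcp [0.5737 0.3048]
```

```bash
python3 - <<'E'
from h import *
print(rel(np.array([.5737,.3048,.137]),-2.5926,(.5763,.306,.100),.55+np.pi))
E
```

```text
[-0.0142 -0.0017  0.185   0.      0.     -0.0013]
```

>>> carry_out --pt "-0.014 0 0.1 0 0 0 1" --pt "-0.014 0 0.15 0 0 0 1" --pt "-0.014 0 0.18 0 0 0 1" --pt "-0.014 0 0.18 0 0 0 1" --pt "-0.014 0 0.18 0 0 0 1"

```text
time: 7.02
tool_pos: [0.5743, 0.3052, 0.1026]
ee_rot: [3.141, -0.001, -2.591]
contact_force: [0.0, 0.2, 1.1]
width: 0.26
grasp_force: 58.9
```

>>> carry_out --pt "0 0 0.01 0 0 0 1" --pt "0 0 0.02 0 0 0 1" --pt "0 0 0.03 0 0 0 1" --pt "0 0 0.03 0 0 0 1" --pt "0 0 0.03 0 0 0 1"

```text
time: 7.43
tool_pos: [0.5749, 0.3053, 0.097]
ee_rot: [3.141, 0.0, -2.591]
contact_force: [0.6, -0.8, -1.0]
width: 0.26
grasp_force: 58.9
```

>>> carry_out --pt "0 0 0.005 0 0 0 1" --pt "0 0 0.01 0 0 0 1" --pt "0 0 0.015 0 0 0 1" --pt "0 0 0.02 0 0 0 1" --pt "0 0 0.02 0 0 0 1" --pt "0 0 0.02 0 0 0 1"

```text
time: 7.93
tool_pos: [0.5749, 0.3053, 0.0928]
ee_rot: [3.141, -0.0, -2.591]
contact_force: [0.7, -0.4, -1.0]
width: 0.258
grasp_force: 58.9
```

```bash
python3 -c "
from h import *
s=arm.sense();print(s['tool_pos'],s['contact_force'],s['torque'])"
```

```text
[0.57485171 0.30528985 0.09282455] [ 0.7184555  -0.4444126  -1.03109071] [-0.04590425  0.00963954  0.00347858]
```

>>> carry_out --pt "0 0 0.01 0 0 0 1" --pt "0 0 0.02 0 0 0 1" --pt "0 0 0.03 0 0 0 1" --pt "0 0 0.04 0 0 0 1" --pt "0 0 0.05 0 0 0 1" --pt "0 0 0.05 0 0 0 1" --pt "0 0 0.05 0 0 0 1"

```text
time: 8.52
tool_pos: [0.5748, 0.3053, 0.0827]
ee_rot: [3.141, -0.0, -2.591]
contact_force: [-0.9, 0.3, -0.3]
width: 0.261
grasp_force: 58.9
```

>>> carry_out --pt "0 0 0.005 0 0 0 1" --pt "0 0 0.01 0 0 0 1" --pt "0 0 0.015 0 0 0 1" --pt "0 0 0.015 0 0 0 1"

```text
time: 8.85
tool_pos: [0.5748, 0.3053, 0.0797]
ee_rot: [3.141, -0.0, -2.591]
contact_force: [-0.4, 0.5, -0.9]
width: 0.258
grasp_force: 58.9
```

>>> carry_out --pt "0 0 0.005 0 0 0 1" --pt "0 0 0.01 0 0 0 1" --pt "0 0 0.01 0 0 0 1" --pt "0 0 0.01 0 0 0 1"

```text
time: 9.18
tool_pos: [0.575, 0.3053, 0.0782]
ee_rot: [3.142, 0.0, -2.591]
contact_force: [-0.6, 0.3, 1.9]
width: 0.259
grasp_force: 59.5
```

>>> carry_out --pt "0 0 0.005 0 0 0 1" --pt "0 0 0.005 0 0 0 1" --pt "0 0 0.005 0 0 0 1" --pt "0 0 0.005 0 0 0 1"

```text
time: 9.52
tool_pos: [0.5751, 0.3054, 0.0772]
ee_rot: [-3.142, 0.0, -2.591]
contact_force: [-0.6, -1.5, 3.7]
width: 0.257
grasp_force: 60.0
```

>>> carry_out --pt "0 0 0 0 0 -0.025 1" --pt "0 -0.001 0 0 0 -0.05 1" --pt "0 -0.001 0 0 0 -0.075 1" --pt "0 -0.001 0 0 0 -0.1 1" --pt "0 -0.002 0 0 0 -0.1 1"

```text
time: 9.93
tool_pos: [0.5755, 0.3048, 0.0771]
ee_rot: [-3.141, 0.0, -2.511]
contact_force: [-0.6, -2.3, 4.0]
width: 0.259
grasp_force: 60.0
```

>>> carry_out --pt "0 0 0 0 0 -0.025 1" --pt "0 -0.001 0 0 0 -0.05 1" --pt "0 -0.001 0 0 0 -0.075 1" --pt "0 -0.001 0 0 0 -0.075 1"

```text
time: 10.27
tool_pos: [0.5755, 0.3048, 0.077]
ee_rot: [-3.141, 0.0, -2.452]
contact_force: [1.5, -2.6, 4.1]
width: 0.256
grasp_force: 59.8
```

>>> carry_out --pt "0 0 0 0 0 -0.02 1" --pt "0 0 0 0 0 -0.04 1" --pt "0 -0.001 0 0 0 -0.06 1" --pt "0 -0.001 0 0 0 -0.06 1"

```text
time: 10.6
tool_pos: [0.5744, 0.3048, 0.0762]
ee_rot: [3.14, -0.001, -2.405]
contact_force: [-0.1, -0.2, 0.1]
width: 0.26
grasp_force: 58.9
```

>>> carry_out --pt "0 0 0 0 0 -0.02 1" --pt "0 0 0 0 0 -0.04 1" --pt "0 -0.001 0 0 0 -0.06 1" --pt "0 -0.001 0 0 0 -0.06 1"

```text
time: 10.93
tool_pos: [0.5753, 0.3046, 0.0768]
ee_rot: [3.141, -0.0, -2.358]
contact_force: [-0.3, 0.4, -1.4]
width: 0.262
grasp_force: 58.9
```

>>> carry_out --pt "0 0 0 0 0 0.02 1" --pt "0 0 0.005 0 0 0.02 1" --pt "0 0 0.01 0 0 0.02 1" --pt "0 0 0.015 0 0 0.02 1" --pt "0 0 0.02 0 0 0.02 1" --pt "0 0 0.02 0 0 0.02 1"

```text
time: 11.43
tool_pos: [0.5753, 0.3044, 0.0727]
ee_rot: [3.141, -0.0, -2.375]
contact_force: [-0.2, 0.5, -0.8]
width: 0.262
grasp_force: 58.9
```

>>> carry_out --pt "0 0 0.005 0 0 0 1" --pt "0 0 0.01 0 0 0 1" --pt "0 0 0.015 0 0 0 1" --pt "0 0 0.02 0 0 0 1" --pt "0 0 0.025 0 0 0 1" --pt "0 0 0.025 0 0 0 1"

```text
time: 11.93
tool_pos: [0.5754, 0.3044, 0.0677]
ee_rot: [3.141, -0.0, -2.375]
contact_force: [0.2, 0.6, -0.8]
width: 0.261
grasp_force: 58.9
```

>>> carry_out --pt "0 0 0.005 0 0 0 1" --pt "0 0 0.01 0 0 0 1" --pt "0 0 0.01 0 0 0 1" --pt "0 0 0.01 0 0 0 1"

```text
time: 12.27
tool_pos: [0.5756, 0.3045, 0.0662]
ee_rot: [-3.141, 0.0, -2.375]
contact_force: [-0.3, -0.9, 2.6]
width: 0.265
grasp_force: 59.6
```

>>> carry_out --pt "0 0.001 0 0 0 0.1 1" --pt "0 0.002 0 0 0 0.2 1" --pt "0 0.003 0 0 0 0.3 1" --pt "-0.001 0.004 0 0 0 0.4 1" --pt "-0.001 0.005 0 0 0 0.5 1" --pt "-0.001 0.006 0 0 0 0.6 1" --pt "-0.002 0.007 0 0 0 0.7 1" --pt "-0.003 0.008 0 0 0 0.8 1" --pt "-0.003 0.009 0 0 0 0.9 1" --pt "-0.004 0.0095 0 0 0 0.9 1"

```text
time: 13.1
tool_pos: [0.5747, 0.3074, 0.0663]
ee_rot: [3.14, 0.0, -3.084]
contact_force: [-1.2, 2.6, 1.9]
width: 0.262
grasp_force: 59.4
```

```bash
python3 -c "
from h import *
s=arm.sense();print(s['tool_pos'],s['ee_rot'],s['contact_force'],s['torque'])
y=s['ee_rot'][2];print(s['tool_pos'][:2]-.0027*np.array([np.cos(y),np.sin(y)]))"
```

```text
[0.57471642 0.30740175 0.06625053] [ 3.14011247e+00  2.54588132e-04 -3.08447836e+00] [-1.15141256  2.63649382  1.92102916] [0.46919667 0.30995372 0.07793275]
[0.57741201 0.30755587]
```

>>> carry_out --pt "0 0.001 0 0 0 0.1 1" --pt "0 0.002 0 0 0 0.2 1" --pt "0 0.003 0 0 0 0.3 1" --pt "-0.001 0.004 0 0 0 0.4 1" --pt "-0.001 0.005 0 0 0 0.5 1" --pt "-0.001 0.006 0 0 0 0.6 1" --pt "-0.002 0.007 0 0 0 0.7 1" --pt "-0.003 0.008 0 0 0 0.8 1" --pt "-0.003 0.009 0 0 0 0.9 1" --pt "-0.004 0.0095 0 0 0 0.9 1"

```text
time: 13.93
tool_pos: [0.5765, 0.3093, 0.0664]
ee_rot: [3.139, 0.001, 2.494]
contact_force: [0.7, 3.8, 1.5]
width: 0.26
grasp_force: 59.3
```

>>> carry_out --pt "0 0.001 0 0 0 0.07 1" --pt "0 0.001 0 0 0 0.14 1" --pt "0 0.002 0 0 0 0.2 1" --pt "0 0.002 0 0 0 0.2 1" --pt "0 0.002 0 0 0 0.2 1"

```text
time: 14.35
tool_pos: [0.5769, 0.3095, 0.0665]
ee_rot: [3.139, 0.0, 2.342]
contact_force: [1.0, 3.6, 1.7]
width: 0.258
grasp_force: 59.4
```

>>> carry_out --pt "0 0 0 0 0 0 0" --pt "0 0 0 0 0 0 0" --pt "0 0 0 0 0 0 -0.5" --pt "0 0 0 0 0 0 -0.5" --pt "0 0 0 0 0 0 -0.5" --pt "0 0 0 0 0 0 -0.5"

```text
time: 14.85
tool_pos: [0.5754, 0.3084, 0.0657]
ee_rot: [-3.141, -0.0, 2.338]
contact_force: [-0.4, -0.2, 0.0]
width: 0.753
grasp_force: 0.0
```

>>> carry_out --pt "0 0 -0.1 0 0 0 -0.5" --pt "0 0 -0.25 0 0 0 -0.5" --pt "0 0 -0.4 0 0 0 -0.5" --pt "0 0 -0.6 0 0 0 -0.5" --pt "0 0 -0.8 0 0 0 -0.5" --pt "0 0 -0.9 0 0 0 -0.5" --pt "0 0 -0.9 0 0 0 -0.5" --pt "0 0 -0.9 0 0 0 -0.5"

```text
time: 15.52
tool_pos: [0.5765, 0.309, 0.2476]
ee_rot: [3.138, 0.001, 2.338]
contact_force: [0.3, 0.0, -0.4]
width: 0.75
grasp_force: 0.0
```

```bash
python3 - <<'E'
from h import *
s=arm.sense(); print(s["tool_pos"],s["contact_force"])
cw=calibration("wrist"); p,d=grab_frame("wrist"); np.savez("w4.npz",p=p,d=d,**cw)
c=calibration("scene"); p2,d2=grab_frame("scene"); np.savez("s4.npz",p=p2,d=d2,**c)
o=np.zeros((600,800,3),np.uint8); o[:400,:640]=p[...,::-1]; o[400:,:200]=cv2.resize(p2[170:240,260:330,::-1],(200,200)); cv2.imwrite("pics/w4.png",o)
E
```

```text
[0.57652673 0.30897582 0.24763555] [ 0.33984432  0.02365278 -0.37116997]
```

View pics/w4.png

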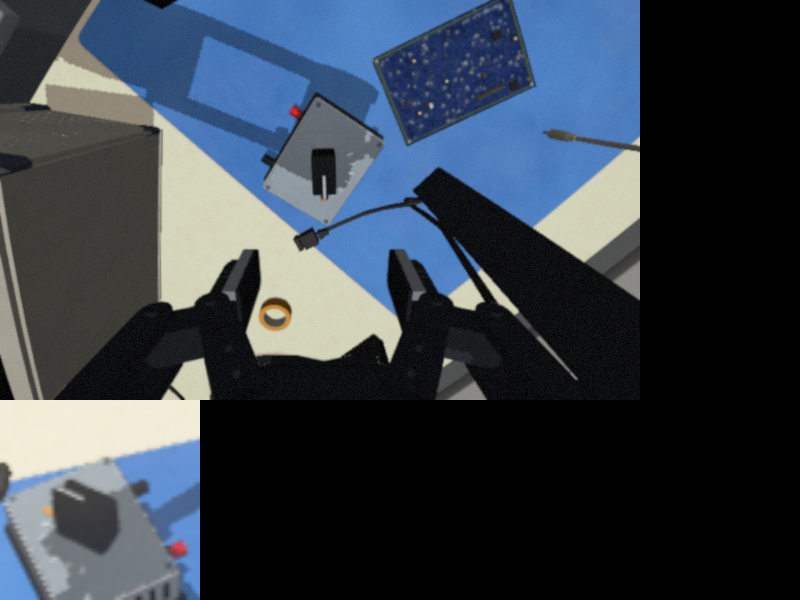

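The knob sits on the box with its line from (324,177) to (324,197), pointing at the mark at ≈ (322,201). Now a numerical check.

```bash
python3 - <<'E'
from h import *
np.set_printoptions(precision=4,suppress=True)
z=np.load("w4.npz"); P=pts(z,z["d"]); p=z["p"]; hsv=cv2.cvtColor(p,cv2.COLOR_RGB2HSV)
S=np.zeros(P.shape[:2],bool); S[95:222,260:385]=1
print("top z",np.median(P[155:172,316:332,2]),"panel z",np.median(P[125:140,320:345,2]))
t=np.argwhere(S&(abs(P[...,2]-.099)<.006))[:,::-1].astype(float); X=onplane(z,t,.099)[:,:2]; print("knob",cv2.minAreaRect((X*1000).astype(np.float32)))
K=S.copy(); K[:174]=0; K[200:]=0; K[:,:318]=0; K[:,331:]=0
w=np.argwhere(K&(hsv[...,1]<60)&(hsv[...,2]>120)&(abs(P[...,2]-.099)<.008))[:,::-1].astype(float); Y=onplane(z,w,.099)[:,:2]; U=np.linalg.svd(Y-Y.mean(0))[2][0]; print("line",len(w),np.arctan2(U[1],U[0]))
b=np.argwhere(S&(abs(P[...,2]-.053)<.008))[:,::-1].astype(float); print("box",cv2.minAreaRect((onplane(z,b,.053)[:,:2]*1000).astype(np.float32)))
E
```

```text
top z 0.09858013008622846 panel z 0.05255742169191513
knob ((580.0203247070312, 305.7822570800781), (25.841712951660156, 49.356224060058594), 46.930572509765625)
line 65 -0.7625085706782498
box ((576.81689453125, 306.9622802734375), (98.25452423095703, 127.80472564697266), 11.353103637695312)
```

```bash
python3 -c "
from h import *
print(ticket.finish_job())"
```

```text
the job is handed in; nothing more can be done
None
```

The knob is fully home on the shaft, with its top 46 mm above the panel. Its pointer is about 3° from the orange mark (8° allowed). I let go of it, never moved near the multimeter or tape roll, and handed the job in at about 16 s.

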